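# Set a stop collar with a forked setting gauge

## Task

Set the height of the knurled stop collar on the threaded rod with the forked setting gauge: stand the gauge flat on the stand's base plate with its fork round the rod under the collar, then spin the collar down until it just lightly nips the gauge, and leave gauge and collar like that. Keep the nip finger-light, never tightened hard, and do not disturb the vial, the brass weight, the small beaker or the petri dish.

Things in the scene. Friction and masses are not known exactly. Their poses are not given: they have to be found in the camera images.
- stand_seat (a point): Stand, fixed to the table: a grey square base plate 120 x 120 mm, 10 mm thick, with an upright steel threaded rod (16 mm diameter) in its centre whose top is 84 mm above the plate. This point lies on the rod's axis at the plate's upper face; z up, x and y along the plate's sides.
- collar_grip (a point): Knurled aluminium stop collar on the rod: a grip 40 mm in diameter, 24 mm tall, over a plain boss 32 mm in diameter, 12 mm tall. This point lies on the rod's axis half-way up the knurled grip, 12 mm below the collar's top face. The collar turns against a light friction of about 0.04 N m and stays where it is left.
- collar_face (a point): Centre of the collar's flat underside, which meets the gauge; 24 mm below collar_grip. Right-hand multi-start thread: turned clockwise as seen from above, the collar goes down 24 mm per full turn (3.8 mm per rad). It starts 38 to 43 mm above the base plate. Once it meets the gauge, the turning moment and the upward push rise within a few tenths of a millimetre.
- gauge_grip (a point): Forked steel setting gauge, loose, 0.25 kg: a block 30 mm tall, 44 mm wide, with a slot 20 mm wide open to its +x end, and to -x a tail (20 mm wide, 18 mm tall) with an upright tab, 12 mm thick (y), 22 mm long (x), its top 62 mm above the underside. This point lies in the tab 50 mm above the underside; pinch the tab here across y. x points from the tail to the fork's open end, z up.
- gauge_slot (a point): The same gauge: the point on its underside where the rod's axis belongs when it is in place, mid-way across the slot; 62 mm in +x and 50 mm down from gauge_grip. The fork's tips lie 20 mm beyond it in +x, the slot's closed end 12 mm behind it in -x, the tail's end 74 mm behind it.
- vial: Bystander: small capped vial, 25 mm in diameter, 47 mm tall; origin at the centre of its underside.
- brass_weight: Bystander: small brass weight, 20 mm in diameter, 31 mm tall; origin at the centre of its underside.
- small_beaker: Bystander: small clear beaker, about 45 mm in diameter, 56 mm tall; origin at the centre of its underside.
- petri: Bystander: clear petri dish, 62 mm in diameter, 15 mm tall; origin at the centre of its underside.

How it is judged (in metres and radians):
On the way, in this order (a step that is already met when the one before it is completed fails the run):
1. the gauge stands on the base plate with its fork round the rod, let go, the collar still clear above it (horizontal distance between gauge_slot and stand_seat below 0.008 m and z of gauge_slot in the frame of stand_seat below 0.002 m and angle between gauge_slot's own z axis and vertical below 0.05 rad and contact force between each of the fingers, collar and gauge below 0.1 N), for 0.2 s.
2. the collar has been spun down and nips the gauge (contact force between collar and gauge above 1 N), for 0.2 s.
At the end, for the whole second after the job is handed in: The gauge stands flat on the base plate (within 2 mm of height and 0.05 rad) with the rod within 8 mm of its place in the slot, and the collar rests on it: underside 30 mm above the plate within 1 mm, pressing on the gauge with more than 1 N (contact force between collar and gauge above 1 N and z of collar_face in the frame of stand_seat between 0.029 and 0.031 m and horizontal distance between gauge_slot and stand_seat below 0.008 m and z of gauge_slot in the frame of stand_seat below 0.002 m and angle between gauge_slot's own z axis and vertical below 0.05 rad); the robot touches nothing.
It fails at once if the collar is tightened hard: it presses on the gauge with more than 20 N (contact force between collar and gauge above 20 N).
It fails at once if a bystander (vial, brass weight, small beaker or petri dish) is moved by more than 25 mm or tipped (distance of any of vial, brass_weight, small_beaker, petri from where it was at the start of the episode above 0.025 m or angle between any of vial, brass_weight, small_beaker's own z axis and vertical above 0.5 rad).
It also fails if it takes over 72 s, if anything falls off the work surface, if the arm or the gripper's body presses on something with over 40 N, if the wrist force passes 120 N, or if a joint passes its speed limit or range.

## Robot

A 6-joint arm with a two-finger parallel gripper is mounted at the origin on a cart in front of the work surface, level with it; the furniture and walls round the work are solid. World frame = base frame: x ahead of the robot, y to its left, z up, the work surface at z = 0. Lengths are in mm, angles in rad, forces in N, time in s.
With the tool pointing down it reaches from about 300 to 750 mm from the base axis. Payload 8.5 kg.
Tool frame: the origin (TCP) lies between the finger pads; the fingertips stand 8 mm ahead of it and the grasp point (between the pads) lies 11 mm behind it; y points along the fingers, z is the direction in which the jaws open and shut, and the axes are right-handed (so a half turn about y gives the same grasp; the last joint's range is limited). The gripper opens to 88 mm and grips with 3 to 60 N. Pads are 18 mm wide; open, the fingers measure 123 mm over their backs; the gripper's body (75 mm by 187 mm) begins 45 mm behind the grasp point.
Start: joints at [-1.44, 0.381, 1.297, -0, 1.464, -0.215], TCP at [186.416, -517.426, 246.748] pointing down, gripper open.
Joint ranges: [-3.11, 3.11], [-0.89, 2.33], [0.22, 2.48], [-1.42, 4.56], [0.17, 2.85], [-2.88, 2.88]. Speed limits (rad/s): [2.39, 2.39, 3.14, 3.14, 3.14, 3.14].

## Interface

Orientations are given as a unit quaternion [w, x, y, z].
In Python, from workcell import ctrl gives the robot as it stands. The module is installed in compiled form; this text tells all that it offers. Calls block until the motion is done:
- ctrl.move_to(position, orientation): joint-space move of the TCP to a pose.
- ctrl.move_straight(position, ori=None, speed=150): straight line of the TCP; ori=None keeps the orientation; speed is the mean speed in mm/s.
- ctrl.goto_joints(angles): joint-space move.
- ctrl.open_gripper() and ctrl.grab(squeeze=None): open the fingers fully, or close them until they stop; squeeze is the grip in N (None keeps the last).
- ctrl.wait(seconds).
- ctrl.solve_ik(position, orientation): joint angles nearest the present ones, or None.
- ctrl.get_state(): the state.
- ctrl.capture(name): name is "side" or "top" or "wrist"; returns a dict with "color" (480x640x3 uint8, red, green, blue), "fx", "fy", "cx", "cy" (pixels), "rvec" (rotation vector, rad) and "tvec" (3), from world to camera coordinates, as OpenCV has them. Camera axes: x right, y down, z forward; pixel columns grow to the right and rows downward; lengths in mm; the calibration is good to about 2 mm. A picture is of the moment at which its call begins. There is no depth.
A pose or a line that the arm cannot do raises ctrl.MotionError and nothing moves.
- ctrl.finish_job(): hands the job in, once; it reports no verdict.
The state is a dict: "clock": time; "joint_positions": joint angles; "dq": joint speeds; "joint_torque": joint torques, N m; "tool_pos": TCP position; "eef_rot": TCP orientation; "contact_force": force on the tool from outside, world axes, zero at the start; "moment": the same for the moment, N m; "grip_width": finger opening in mm.
Only numpy, scipy, OpenCV 4.12 (cv2) and the standard library are available. Lean on these libraries where they do the work, as an engineer would, in place of code of your own. Each camera call takes 0.05 s, during which the arm holds its last target. There are 200 camera calls.

## Working session

There is one attempt and no reset: what is moved stays moved. The work goes in short steps, each a Python script; the robot and the scene stay as the last script left them, time stands still between calls to the robot, and variables do not carry over. Pictures are saved under pics/ and viewed, about 8 in all and at most 12, crops included, and the job is handed in when it is done.

```bash
mkdir -p pics; cat > h.py <<'E'
import numpy as np, cv2
from workcell import ctrl
def snap(name, fn):
    c=ctrl.capture(name); cv2.imwrite('pics/'+fn,c['color'][:,:,::-1]); np.savez('pics/'+fn+'.npz',**c); return c
def cam(c):
    R=cv2.Rodrigues(np.array(c['rvec'],float))[0]; t=np.array(c['tvec'],float).reshape(3)
    return R,t
def ray(c,u,v):
    R,t=cam(c); d=R.T@np.array([(u-c['cx'])/c['fx'],(v-c['cy'])/c['fy'],1.]); return -R.T@t,d
def onplane(c,u,v,z):
    o,d=ray(c,u,v); return o+d*(z-o[2])/d[2]
def proj(c,p):
    R,t=cam(c); q=R@np.array(p,float)+t; return np.array([c['cx']+c['fx']*q[0]/q[2],c['cy']+c['fy']*q[1]/q[2]])
E
python3 - <<'E'
from h import *
for n in('top','side'):
    c=snap(n,n+'0.png'); R,t=cam(c); print(n,c['fx'],c['cx'],c['cy'],-R.T@t,R[2])
a=cv2.imread('pics/top0.png');b=cv2.imread('pics/side0.png')
s=ctrl.get_state(); print(s)
E
```

```text
top 450.71859022856466 319.2236593405805 242.89543579455517 [ 419.28615483 -122.15607585  955.07182968] [ 0.09925706  0.03019429 -0.99460361]
side 438.08824562634726 322.9111305253491 241.02833091044235 [513.13376311 516.03658866 642.25316281] [-0.03136788 -0.73810593 -0.67395526]
{'clock': 0.1, 'joint_positions': array([-1.44030619e+00,  3.81157762e-01,  1.29809857e+00, -1.59899432e-05,
        1.46358722e+00, -2.15281876e-01]), 'dq': array([ 0.00193136, -0.00045999, -0.00247619,  0.00054364,  0.0003413 ,
       -0.00146095]), 'joint_torque': array([ 3.33023752e-03, -4.38650215e+01, -2.24914742e+01,  7.14501087e-02,
        3.41640646e-02, -7.35917320e-05]), 'tool_pos': array([ 186.38281049, -517.23032882,  246.2129918 ]), 'eef_rot': array([ 0.12165449, -0.12162823,  0.69700738, -0.69612317]), 'contact_force': array([0.06578955, 0.61007113, 0.57968002]), 'moment': array([-0.00251739, -0.01412263,  0.01770644]), 'grip_width': 87.78459242688615}
```

View pics/top0.png

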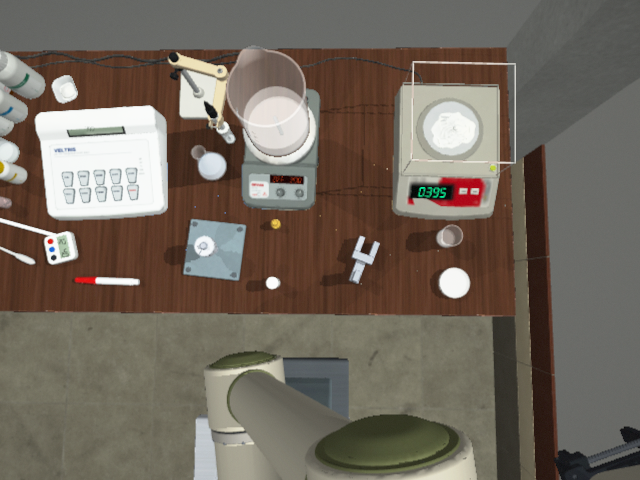

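View pics/side0.png

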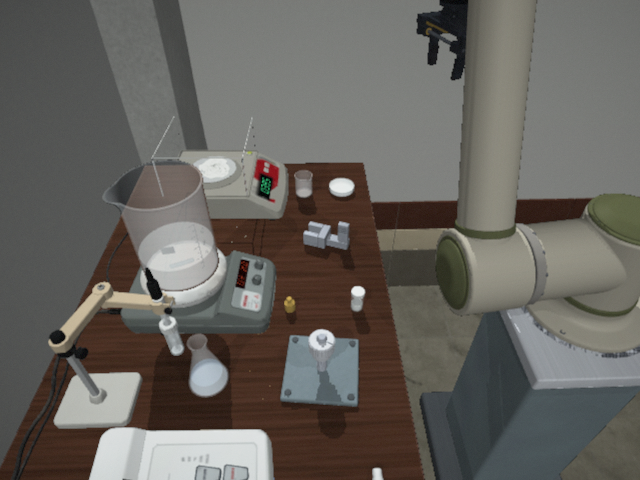

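The top view shows the stand plate around (215,250), the collar at (204,245) and the gauge at (365,258) with its fork pointing image-up (+x). The bystanders are the weight at (276,224), the vial at (272,283), the beaker at (450,236) and the petri dish at (454,283). The side view agrees, with the collar top at about (321,338).

```bash
python3 - <<'E'
from h import *
c=dict(np.load('pics/top0.png.npz')); s=dict(np.load('pics/side0.png.npz'))
img=c['color']; hsv=cv2.cvtColor(img,cv2.COLOR_RGB2HSV)
def comp(m,box):
    x0,y0,x1,y1=box; k=np.zeros_like(m); k[y0:y1,x0:x1]=m[y0:y1,x0:x1]
    n=max(cv2.findContours(k,cv2.RETR_EXTERNAL,cv2.CHAIN_APPROX_NONE)[0],key=cv2.contourArea); return n
# non-wood: blue >= red-5
m=((img[:,:,2].astype(int)>=img[:,:,0].astype(int)-8)&(img.max(2)>60)).astype(np.uint8)
n=comp(m,(175,212,242,290)); r=cv2.minAreaRect(n); b=cv2.boxPoints(r)
P=np.array([onplane(c,*q,10) for q in b]); print('plate',r,P.round(1),P.mean(0).round(1),np.linalg.norm(P-np.roll(P,1,0),axis=1))
g=comp(m,(340,225,390,292)); print('gauge area',cv2.contourArea(g),cv2.minAreaRect(g))
for z in (0,30,62): 
  print(z,[onplane(c,*q,z).round(0)[:2] for q in cv2.boxPoints(cv2.minAreaRect(g))])
# collar top in both views: triangulate approx
o1,d1=ray(c,204,245);o2,d2=ray(s,321,338)
A=np.stack([d1,-d2],1);k=np.linalg.lstsq(A,o2-o1,rcond=None)[0];print('collar tri',o1+k[0]*d1,o2+k[1]*d2)
for nm,u,v,h in(('weight',276,224,15),('vial',272,283,47),('beaker',450,236,30),('petri',454,283,15)):print(nm,onplane(c,u,v,h).round(0))
t=cv2.resize(img[215:295,330:400],None,fx=5.7,fy=5.7,interpolation=cv2.INTER_CUBIC)
t2=cv2.resize(s['color'][210:260,290:365],None,fx=5.3,fy=5.3,interpolation=cv2.INTER_CUBIC)
h=max(t.shape[0],t2.shape[0]);t,t2=[cv2.copyMakeBorder(q,0,h-q.shape[0],0,0,0) for q in(t,t2)]
o=np.hstack([t,t2]);print(o.shape);cv2.imwrite('pics/g.png',o[:,:,::-1])
E
```

```text
plate ((213.79180908203125, 249.26962280273438), (57.2522087097168, 57.018524169921875), 6.709836959838867) [[445.9 196.   10. ]
 [566.8 186.2  10. ]
 [552.7  63.6  10. ]
 [432.6  74.9  10. ]] [499.5 130.2  10. ] [121.88971644 121.3324985  123.39993652 120.65793463]
gauge area 554.0 ((361.11602783203125, 260.1984558105469), (22.04131317138672, 46.523685455322266), 21.037513732910156)
0 [array([ 440., -143.]), array([ 533., -178.]), array([ 516., -222.]), array([ 424., -186.])]
30 [array([ 440., -142.]), array([ 529., -176.]), array([ 513., -219.]), array([ 424., -184.])]
62 [array([ 439., -141.]), array([ 525., -175.]), array([ 510., -215.]), array([ 424., -182.])]
collar tri [500.51110467 127.86464353  90.90699551] [498.62537353 128.0931433   90.79586076]
weight [553.  -2.  15.]
vial [428.  -0.  47.]
beaker [ 527. -362.   30.]
petri [ 431. -372.   15.]
(456, 797, 3)
```

View pics/g.png

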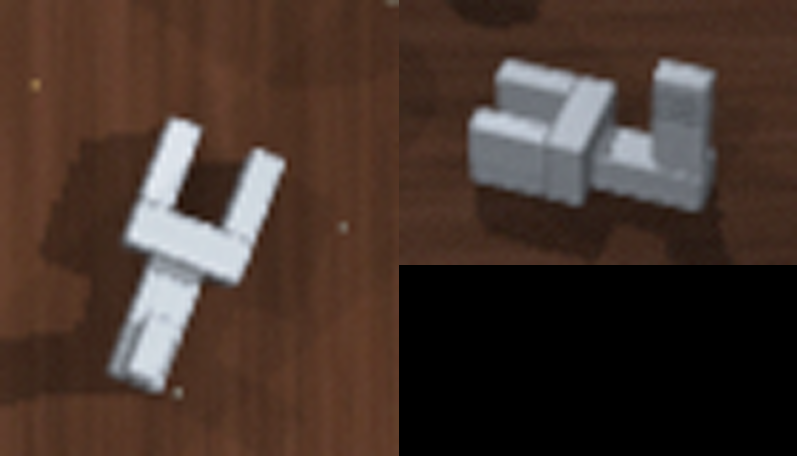

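```bash
cat >> h.py <<'E'
from scipy.spatial.transform import Rotation as Ro
def ori(a, flip=0):
    "tool down, jaws opening along world direction angle a (rad)"
    j=np.array([np.cos(a),np.sin(a),0]); y=np.array([0,0,-1.]); M=np.stack([np.cross(y,j),y,j],1)
    q=Ro.from_matrix(M).as_quat(); return np.r_[q[3],q[:3]]
def pick(p,a):
    "of the two equivalent grasps, the one with last joint nearest 0"
    r=[(abs(k[5]),a+f*np.pi) for f in(0,1) for k in[ctrl.solve_ik(p,ori(a+f*np.pi))] if k is not None]
    return min(r)[1],min(r)[0]
E
python3 - <<'E'
from h import *
c=dict(np.load('pics/top0.png.npz'))
tip=onplane(c,330+228.7/5.7,215+138/5.7,30); tab=onplane(c,330+150/5.7,215+355/5.7,62)
d=(tip-tab)[:2]; th=np.arctan2(d[1],d[0]); print(tip,tab,np.linalg.norm(d),th)
p=[tab[0],tab[1],170]
a,j=pick(p,th+np.pi/2);print(a,j)
ctrl.move_to(p,ori(a)); s=ctrl.get_state(); print(s['clock'],s['tool_pos'],s['joint_positions'])
c=snap('wrist','w1.png'); print(proj(c,[*tab[:2],62]),proj(c,tip),-cam(c)[0].T@cam(c)[1])
E
```

```text
[ 519.65203214 -198.83190739   30.        ] [ 440.55306985 -168.71182443   62.        ] 84.63961976437984 -0.3638370265721481
4.3485519538125414 1.3171860460048581
1.7083 [ 440.59104764 -169.36889898  170.11772475] [-6.18511350e-01  3.23247548e-01  1.63249603e+00 -1.21467160e-04
  1.18538051e+00  1.31651674e+00]
[322.73742564 249.03104657] [322.73380275 132.81390291] [ 505.49618971 -193.81742369  308.8641153 ]
```

View pics/w1.png

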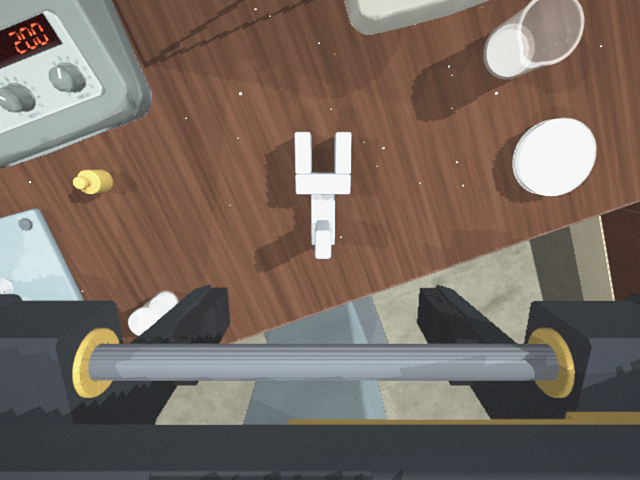

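The wrist view shows the gauge centred on column 323. The fork tips are at row 132 (predicted 132.8) and the tab top's centre is at about row 246, so the tab is about 2 mm further ahead than I assumed. I'll grasp there, lift, and look at the rod from above the pre-insertion pose.

```bash
python3 - <<'E'
from h import *
th=-.3638; u=np.array([np.cos(th),np.sin(th)]); g=np.array([440.55,-168.7])+2*u
a=4.34855
ctrl.move_straight([*g,70],ori(a)); ctrl.move_straight([*g,39],speed=80); ctrl.grab(40)
s=ctrl.get_state(); print(s['clock'],s['grip_width'],s['tool_pos'])
f0=s['contact_force'][2]
ctrl.move_straight([*g,140])
s=ctrl.get_state(); print(s['grip_width'],s['contact_force']-0,f0)
a2=a-th; p=[499.5-62-65,129.2,140]
print(ctrl.solve_ik(p,ori(a2)))
ctrl.move_straight(p,ori(a2),speed=200)
s=ctrl.get_state(); print(s['clock'],s['tool_pos'],s['joint_positions'])
c=snap('wrist','w2.png'); snap('side','s2.png')
for z in(94,85,10):print(z,proj(c,[499.5,129.2,z]))
a=c['color'];b=np.load('pics/s2.png.npz')['color']
E
```

```text
4.2417 11.687580791897766 [ 442.4153835  -169.43107969   38.98175782]
11.38321645194708 [ 0.93272182 -0.93602023 -2.98845101] 0.6924792783581178
[ 3.12451874e-02  2.42834899e-01  1.87064635e+00 -4.44089210e-16
  1.02811140e+00  1.60208049e+00]
6.75 [372.6053349  128.78905535 139.97641245] [ 3.02103782e-02  2.42838891e-01  1.87073570e+00 -1.18420595e-04
  1.02804225e+00  1.60185144e+00]
94 [321.89853179  27.79996115]
85 [321.96207217  34.12793273]
10 [322.31565502  69.34116578]
```

View pics/w2.png

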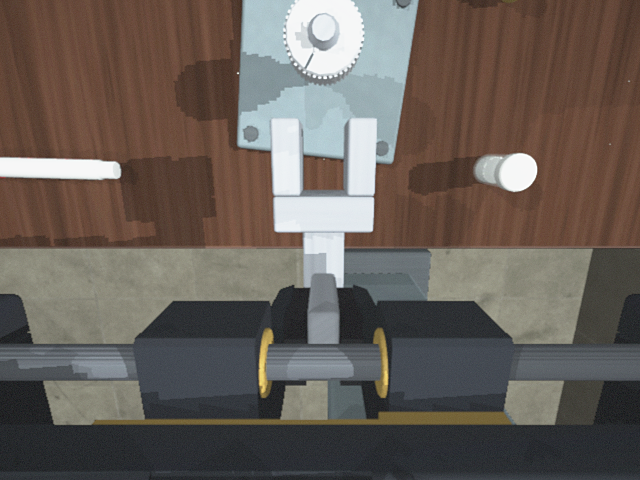

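The gauge is held square: fork centred on column 324, tips at row 118. The rod top is at (323.5,27) against a predicted (322,28), so the stand position is good to about 1 mm. I'll insert it now.

```bash
python3 - <<'E'
from h import *
c=dict(np.load('pics/w2.png.npz')); tip=onplane(c,324,118,131); rod=onplane(c,323.5,27,94); print('tip',tip,'expected x',372.6+82,'rod',rod)
y=128.8; X=499.3-62
ctrl.move_straight([X-65,y,52.5],speed=120); s=ctrl.get_state();print(s['tool_pos'],s['contact_force'])
f0=s['contact_force']
for dx in(45,25,10,0):
    ctrl.move_straight([X-dx,y,52.5],speed=60); f=ctrl.get_state()['contact_force']-f0; print(dx,f.round(1))
    if np.linalg.norm(f)>12: raise SystemExit('contact')
for z in(50.5,49.5,49):
    ctrl.move_straight([X,y,z],speed=30); f=ctrl.get_state()['contact_force']-f0; print(z,f.round(1))
    if f[2]>5: break
snap('side','s3.png')
s=cv2.imread('pics/s3.png')[300:420,250:390]; w=cv2.resize(s,None,fx=5,fy=5,interpolation=cv2.INTER_CUBIC)
cv2.imwrite('pics/s3c.png',w); print(ctrl.get_state()['clock'])
E
```

```text
tip [455.69612214 128.2875638  131.        ] expected x 454.6 rod [499.83511843 128.43644568  94.        ]
[372.6420143  128.76101811  52.90158191] [ 0.03851771 -0.04599639 -2.09022033]
45 [ 0.6 -0.6 -0.2]
25 [-1.2  0.4 -0.2]
10 [ 0.  -0.  -0.2]
0 [0.3 0.6 0.1]
50.5 [-0.5 -0.1 -0.4]
49.5 [ 0.1  0.3 -0.2]
49 [-0.8  0.9  2. ]
10.2167
```

View pics/s3c.png

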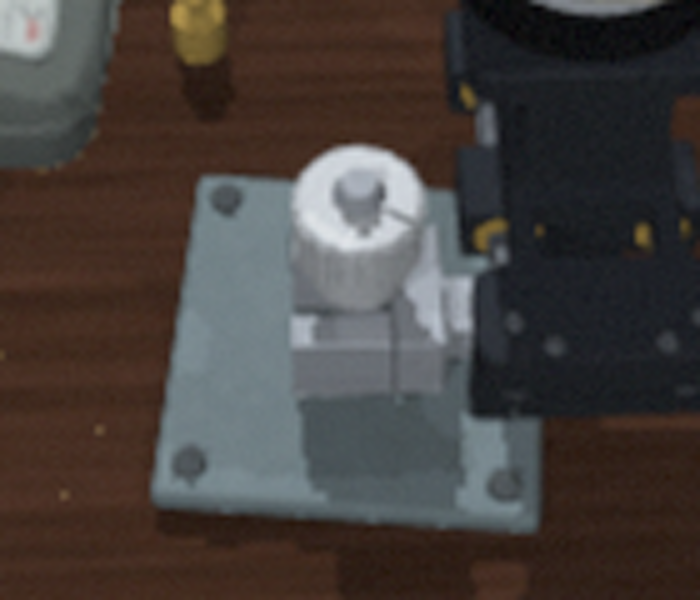

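The side view shows the gauge flat on the plate, its fork round the rod and clear below the collar. I'll release, back off, check the IK range for spinning, and estimate the collar height.

```bash
python3 - <<'E'
from h import *
ctrl.open_gripper(); ctrl.wait(.1)
ctrl.move_straight([437.3,128.8,140],speed=200)
ctrl.wait(.2)
c=snap('wrist','w4.png');s=snap('side','s4.png'); print(ctrl.get_state()['clock'])
for z in(80,84,86,88,90,94): print(z,proj(s,[499.6,128.8,z]))
print('wrist rod pred',proj(c,[499.6,128.8,94]),'slot end/tips z40',proj(c,[499.6+20,128.8,40]),proj(c,[499.6-12,128.8,40]))
for a in np.arange(-1.6,8,.3):
    k=ctrl.solve_ik([499.6,128.8,66],ori(a)); print(round(a,2),None if k is None else k[5].round(2),end='; ')
w=cv2.resize(s['color'][310:400,260:380],None,fx=6,fy=6,interpolation=cv2.INTER_CUBIC); cv2.imwrite('pics/s4c.png',w[:,:,::-1])
E
```

```text
12.4167
80 [320.36345882 342.60051824]
84 [320.36510268 341.05973383]
86 [320.36592964 340.28462965]
88 [320.36675997 339.50635848]
90 [320.36759371 338.72490086]
94 [320.36927147 337.15234772]
wrist rod pred [322.8953566  165.83159871] slot end/tips z40 [322.95253925 131.47488614] [322.95900628 180.73529207]
-1.6 1.62; -1.3 1.32; -1.0 1.02; -0.7 0.72; -0.4 0.42; -0.1 0.12; 0.2 -0.18; 0.5 -0.48; 0.8 -0.78; 1.1 -1.08; 1.4 -1.38; 1.7 -1.68; 2.0 -1.98; 2.3 -2.28; 2.6 -2.58; 2.9 -2.88; 3.2 None; 3.5 2.81; 3.8 2.51; 4.1 2.21; 4.4 1.91; 4.7 1.61; 5.0 1.31; 5.3 1.01; 5.6 0.71; 5.9 0.41; 6.2 0.11; 6.5 -0.19; 6.8 -0.49; 7.1 -0.79; 7.4 -1.09; 7.7 -1.39;
```

View pics/s4c.png

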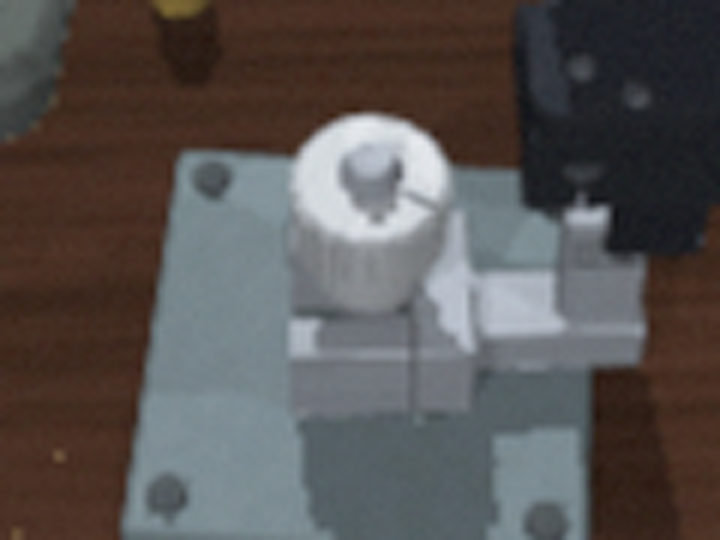

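View pics/w4.png

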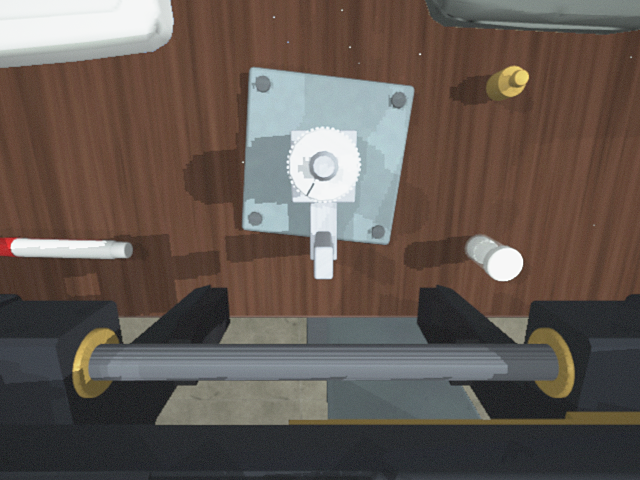

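The rod is at (323,165), 1 px from prediction. The fork tips are at row 130, so the gauge is within about 1 mm of place, and it stands flat and let go. Stroke 1 is 1.9 rad (7.3 mm), which is less than the smallest possible 8 mm gap.

```bash
cat >> h.py <<'E'
P=24/(2*np.pi); XY=[499.6,128.7]
def turn(z0,a0,d,rate=.8):
    ctrl.move_straight([*XY,z0-P*d],ori(a0-d),speed=P*rate); return z0-P*d,a0-d
def rd(n=4):
    L=[]
    for _ in range(n):
        ctrl.wait(.03); s=ctrl.get_state(); L.append(np.r_[s['contact_force'],s['moment']])
    return np.mean(L,0),s
E
python3 - <<'E'
from h import *
a=5.7; z=66.5
ctrl.move_to([*XY,130],ori(a)); ctrl.move_straight([*XY,z],speed=120)
m0,s=rd(); print('pre',m0.round(3),s['clock'])
ctrl.grab(12); m,s=rd(); print('grip',s['grip_width'],(m-m0).round(3))
for d in(.3,.5,.5,.6):
    z,a=turn(z,a,d); m,s=rd(); print(round(a,2),s['tool_pos'].round(2),(m-m0).round(3),s['clock'])
    if abs(m-m0)[:3].max()>20: break
np.save('st.npy',[z,a])
c=snap('side','s5.png'); 
E
```

```text
pre [ 0.308  0.224  0.173 -0.01  -0.02  -0.031] 14.175
grip 39.69598874888236 [-4.532  3.2    3.433  0.502  0.601  0.016]
5.4 [499.15 128.91  65.32] [-4.195  2.839  2.812  0.473  0.643 -0.008] 15.7583
4.9 [499.32 128.66  63.4 ] [-5.252  1.111  3.783  0.119  0.786 -0.018] 16.6667
4.4 [499.29 128.34  61.51] [-5.921 -1.052  3.791 -0.166  0.891 -0.044] 17.575
3.8 [499.01 128.09  59.19] [-6.541 -3.228  4.95  -0.433  1.09  -0.028] 18.6083
```

```bash
python3 - <<'E'
from h import *
z,a=np.load('st.npy')
ctrl.open_gripper(); m,s=rd(); print('open',m.round(3),s['tool_pos'],s['clock'])
ctrl.move_straight([499.0,128.7,125],speed=200)
ctrl.move_to([499.0,128.7,125],ori(5.7))
c=snap('side','s6.png'); print(ctrl.get_state()['clock'])
w=cv2.resize(c['color'][310:400,260:380],None,fx=6,fy=6,interpolation=cv2.INTER_CUBIC); cv2.imwrite('pics/s6c.png',w[:,:,::-1])
E
```

```text
open [ 0.036 -0.207 -0.221  0.094  0.012  0.015] [499.61228988 128.6982755   59.2536308 ] 19.6333
21.8167
```

View pics/s6c.png

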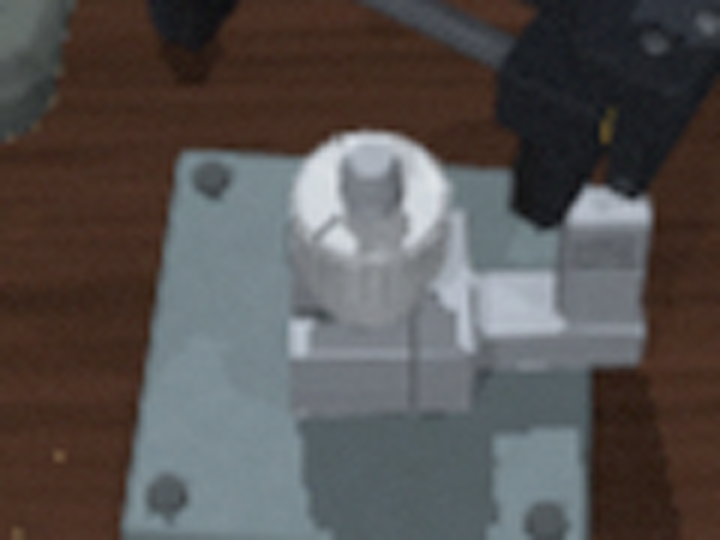

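The collar turned (its mark moved from right-front to left-front) and dropped by about 17 crop px, roughly 7 mm, with the gauge undisturbed. Stroke 2 uses a light grip and small steps while I watch the moment.

```bash
sed -i 's/XY=\[499.6,128.7\]/XY=[499.0,128.7]/' h.py; python3 - <<'E'
from h import *
a=5.7; z=59.2
ctrl.move_straight([*XY,z],speed=150)
m0,s=rd(); ctrl.grab(5); m,s=rd(); print('grip',s['grip_width'],(m-m0).round(3),s['clock'])
H=[];
while a>3.75:
    z,a=turn(z,a,.04,.5); m,s=rd(3); d=m-m0; H.append(d)
    print(round(a,3),d.round(2)[:3],d.round(3)[3:])
    if len(H)>8:
        b=np.median(H[-9:-2],0)
        if d[5]-b[5]>.025 or abs(d[2]-b[2])>2.5: print('STOP'); break
np.save('st.npy',[z,a]); print(s['clock'],s['tool_pos'])
E
```

```text
grip 40.04297197850675 [-1.356  1.182  1.491  0.243  0.299 -0.024] 23.4583
5.66 [-2.26  1.5   2.26] [ 0.377  0.452 -0.098]
5.62 [-2.33  2.71  1.73] [ 0.45   0.553 -0.076]
5.58 [-3.59  2.65  2.53] [ 0.511  0.638 -0.093]
5.54 [-3.87  2.93  2.29] [ 0.51   0.626 -0.093]
5.5 [-3.28  2.72  2.48] [ 0.549  0.644 -0.071]
5.46 [-3.57  3.07  3.18] [ 0.564  0.66  -0.052]
5.42 [-3.54  2.52  2.07] [ 0.534  0.62  -0.067]
5.38 [-3.92  2.87  2.27] [ 0.564  0.661 -0.096]
5.34 [-3.63  3.1   2.63] [ 0.555  0.65  -0.078]
5.3 [-3.18  2.74  1.86] [ 0.578  0.651 -0.077]
5.26 [-3.36  2.56  1.21] [ 0.572  0.673 -0.042]
STOP
27.3083 [498.95025765 128.74620108  57.47221755]
```

```bash
python3 - <<'E'
from h import *
z,a=np.load('st.npy')
def r2():
    L=[]
    for _ in range(5):
        ctrl.wait(.03); s=ctrl.get_state(); L.append(np.r_[s['contact_force'],s['moment'],s['joint_torque'][5]])
    k=ctrl.solve_ik([*XY,z],ori(a)); return np.mean(L,0),np.std(L,0),s,(s['joint_positions']-k)[5]
m,sd,s,e=r2(); print('hold',m.round(3),sd.round(3),e)
ctrl.grab(3); m,sd,s,e=r2(); print('3N',m.round(3),e)
for i in range(12):
    z,a=turn(z,a,.03,.5); m,sd,s,e=r2(); print(round(a,3),m[:3].round(2),m[3:].round(3),'lag %.4f'%e)
    if m[5]>.03: break
np.save('st.npy',[z,a]); print(s['clock'],s['tool_pos'])
E
```

```text
hold [-3.602  3.717  1.948  0.534  0.579 -0.029 -0.045] [0.462 0.47  0.225 0.017 0.019 0.028 0.012] -0.0019380456605293528
3N [-3.221  3.657  1.835  0.556  0.552  0.033  0.018] -0.0010381957536853559
5.23 [-2.93  3.51  0.86] [0.631 0.5   0.021 0.009] lag -0.0007
5.2 [-2.49  4.1   0.66] [0.621 0.431 0.017 0.003] lag -0.0006
5.17 [-2.41  3.82  0.69] [ 0.648  0.347 -0.017 -0.006] lag -0.0006
5.14 [-1.77  4.1   0.32] [ 0.588  0.286 -0.012 -0.012] lag -0.0005
5.11 [-1.84  3.91 -0.1 ] [ 0.554  0.218 -0.021 -0.019] lag -0.0006
5.08 [-1.28  3.21 -0.13] [ 0.527  0.195 -0.065 -0.026] lag -0.0005
5.05 [-0.78  3.22 -0.43] [ 0.489  0.16  -0.036 -0.034] lag -0.0005
5.02 [-0.72  2.66 -0.49] [ 0.413  0.1   -0.025 -0.034] lag -0.0005
4.99 [-0.27  2.13 -0.41] [ 0.346  0.07  -0.036 -0.033] lag -0.0005
4.96 [ 0.36  1.73 -0.46] [ 0.254  0.062 -0.022 -0.033] lag -0.0005
4.93 [ 0.14  1.27 -0.24] [ 0.179 -0.031 -0.032 -0.033] lag -0.0005
4.9 [ 0.08  0.33 -0.47] [ 0.084 -0.022 -0.024 -0.03 ] lag -0.0005
32.8583 [499.05561195 128.66452452  56.16307633]
```

Joint 6 torque is the clean signal: it settles at about -0.033 Nm while running. That could be thread friction or finger slip, so I'll raise the grip a little to tell them apart.

```bash
cat >> h.py <<'E'
def r2(n=4):
    L=[]
    for _ in range(n):
        ctrl.wait(.025); s=ctrl.get_state(); L.append(np.r_[s['contact_force'],s['moment'],s['joint_torque'][5]])
    return np.mean(L,0),s
E
python3 - <<'E'
from h import *
z,a=np.load('st.npy')
ctrl.grab(6); m,s=r2(); print('6N',m.round(3))
for i in range(5):
    z,a=turn(z,a,.03,.5); m,s=r2(); print(round(a,3),m[:3].round(2),m[3:].round(3))
    if m[6]<-.06: break
np.save('st.npy',[z,a]); print(s['clock'])
E
```

```text
6N [ 0.209  0.345 -0.001  0.041 -0.079 -0.015 -0.033]
4.87 [0.33 0.22 1.72] [-0.064 -0.03  -0.033 -0.005]
4.84 [-0.64 -0.11  3.22] [-0.109  0.055  0.026  0.063]
4.81 [ 0.35 -1.17  4.28] [-0.116 -0.003  0.033  0.065]
4.78 [ 0.42 -1.51  4.52] [-0.164 -0.125  0.038  0.061]
4.75 [ 1.43 -1.51  4.09] [-0.228 -0.182  0.04   0.06 ]
34.925
```

```bash
python3 - <<'E'
from h import *
ctrl.open_gripper(); m,s=r2(); print('open',m.round(3))
ctrl.move_straight([*XY,125],speed=250)
ctrl.move_straight([437.3,128.8,140],ori(4.7124),speed=200)
c=snap('wrist','w7.png'); d=snap('side','s7.png'); print(ctrl.get_state()['clock'])
f=lambda i,b:cv2.resize(i[b[1]:b[3],b[0]:b[2]],(390,390),interpolation=cv2.INTER_CUBIC)
A=np.load('pics/w4.png.npz')['color']
o=np.hstack([f(A,(273,115,373,215)),f(c['color'],(273,115,373,215))]); cv2.imwrite('pics/w7c.png',o[:,:,::-1])
E
```

```text
open [ 0.278  0.013  0.327  0.013 -0.011  0.003 -0.   ]
36.85
```

View pics/w7c.png

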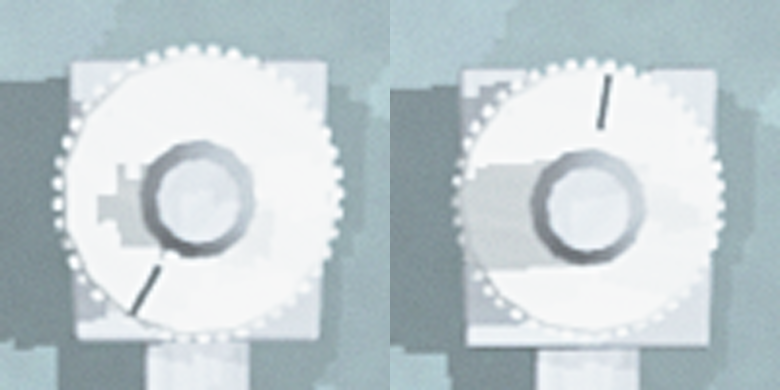

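From the mark angle (240° to 81° clockwise), the collar has turned 2.78 rad of the 2.85 commanded. That is a 10.6 mm drop, so it either just touches or has at most 2.4 mm left. I'll continue with an 8 N grip and fine steps, using joint 6 torque as the stop.

```bash
python3 - <<'E'
from h import *
z,a=np.load('st.npy'); a=5.3; XY[0]=499.3
ctrl.move_straight([*XY,125],ori(a),speed=250); ctrl.move_straight([*XY,z],speed=150)
ctrl.grab(8); m,s=r2(); print('grip',s['clock'],s['grip_width'],m.round(3))
for i in range(24):
    z,a=turn(z,a,.03,.5); m,s=r2(3); print(round(a,3),m[:3].round(2),m[3:].round(3))
    if m[6]>.085: print('STOP');break
np.save('st.npy',[z,a]); print(s['clock'])
E
```

```text
grip 39.0917 39.67674210766443 [-0.992  2.695  1.758  0.432  0.19  -0.019 -0.014]
5.27 [-2.84  3.83  4.44] [0.551 0.434 0.066 0.084]
5.24 [-2.71  2.53  5.83] [0.482 0.584 0.107 0.111]
STOP
39.7417
```

The moment rose from about 0 to 0.11 Nm within 0.06 rad, with an upward push of about 6 N. Thread friction alone is 0.04 Nm, so this is the nip. I'll release, back off and check.

```bash
python3 - <<'E'
from h import *
ctrl.open_gripper(); m,s=r2(); print('open',m.round(3),s['grip_width'])
ctrl.move_straight([499.3,128.7,125],speed=200)
ctrl.move_straight([437.3,128.8,140],ori(4.7124),speed=200)
c=snap('wrist','w9.png'); d=snap('side','s9.png'); print(ctrl.get_state()['clock'])
f=lambda i,b:cv2.resize(i[b[1]:b[3],b[0]:b[2]],(390,390),interpolation=cv2.INTER_CUBIC)
o=np.hstack([f(c['color'],(273,115,373,215)),f(d['color'],(275,310,375,410))]); cv2.imwrite('pics/w9c.png',o[:,:,::-1])
# bystanders vs start, side view
t0=np.load('pics/side0.png.npz')['color'].astype(int); 
for n,b in dict(vial=(345,280,370,315),weight=(280,292,300,315),beaker=(290,168,318,200),petri=(325,175,358,200)).items():
    print(n,np.abs(d['color'].astype(int)-t0)[b[1]:b[3],b[0]:b[2]].mean().round(1))
E
```

```text
open [-0.197  0.262  0.097 -0.032 -0.014  0.01  -0.   ] 88.26168687663306
41.9583
vial 54.3
weight 4.0
beaker 3.0
petri 40.6
```

View pics/w9c.png

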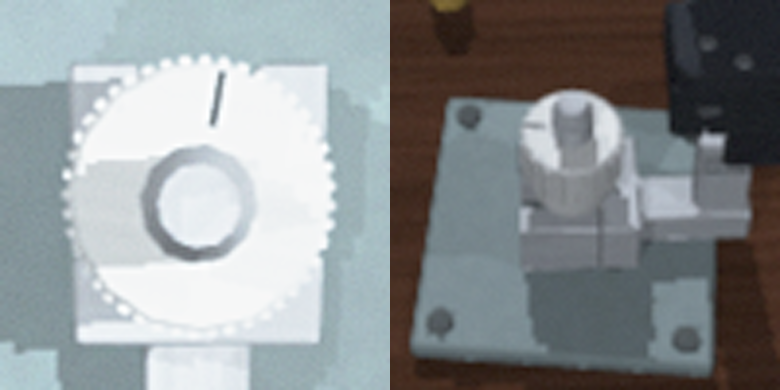

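The mark is now at about 79°, only ~2° further for 3.4° commanded, so the collar is stalled on the gauge, which is still flat and centred. The vial and petri patches in the side view are probably hidden by the arm, so I'll check them in the other views.

```bash
python3 - <<'E'
from h import *
ctrl.move_straight([437.3,128.8,200],speed=200)
L=lambda f:np.load('pics/'+f)['color'].astype(int)
d=np.abs(L('w9.png.npz')-L('w4.png.npz')); print('wrist vial',d[230:285,460:525].mean().round(1),'weight',d[60:105,480:535].mean().round(1))
t=np.abs(snap('top','t9.png')['color'].astype(int)-L('top0.png.npz'))
for n,(x,y,r) in dict(vial=(272,283,9),weight=(276,224,8),beaker=(450,236,14),petri=(454,283,17)).items(): print(n,t[y-r:y+r,x-r:x+r].mean().round(1))
print(ctrl.get_state()['clock'])
E
```

```text
wrist vial 8.4 weight 10.1
vial 5.8
weight 7.6
beaker 3.3
petri 3.0
42.4583
```

```bash
python3 -c "
from workcell import ctrl
print(ctrl.finish_job(), ctrl.get_state()['clock'])"
```

```text
the job is handed in; nothing more can be done
the job is handed in; nothing more can be done
```

The gauge is standing on the base plate with its fork round the rod, the collar is spun down onto it, and the job is handed in. One doubt remains: the nip may briefly have passed the 20 N limit.

**What I did:** I pinched the gauge by its tab, slid it in under the collar and let it go. I then spun the collar down in two strokes, finishing with a short final turn on an 8 N grip. The arm backed off and I handed in after about 42 s on the robot's clock.

**Last checks:**
- **Gauge:** it stands flat and centred on the rod in both views, within about 1 mm.
- **Collar:** joint 6 torque rose from about 0 to 0.11 N m within 0.06 rad. In the final turn the collar's mark moved only about 2° for 3.4° commanded, so the collar is stalled on the gauge.
- **Bystanders:** all four look unmoved in the top view. The side-view patches for the vial and petri dish did differ, most likely because the arm was in the way; the top view for both, and the wrist view for the vial, showed no change.

**What I could not confirm:**
- **Peak nip force:** I had no direct reading of it. From torque and upward push I estimate about 18 to 24 N in the last step, close to or past 20 N. I set the stop at 0.085 N m, but the last step overshot it.
- **Remaining nip:** after release, the collar's friction should hold it at or below about 10 N, well above 1 N. I did not measure this.
- **False stop:** in the second stroke I first misread the sign of the moment and paused once, and the light 3 N grip gave readings I could not explain. The collar's mark showed it had still turned 2.78 of the 2.85 rad commanded.

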